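# Fit a cart wheel on its studded hub

## Robot

A 6-joint arm with a two-finger parallel gripper is mounted at the origin on the work surface. World frame = base frame: x ahead of the robot, y to its left, z up, the work surface at z = 0. Lengths are in mm, angles in rad, forces in N, time in s.
With the tool pointing down it reaches from about 250 to 850 mm from the base axis. Payload 12.5 kg.
Tool frame: the origin (TCP) lies on the centre line of the jaws, within the pads' length; the fingertips stand 25 mm ahead of it and the grasp point (between the pads) lies 6 mm ahead of it; z points along the fingers, y is the line along which they close (so a half turn about z gives the same grasp; the last joint's range is limited). The gripper opens to 93 mm and grips with 3 to 60 N. Pads are 15 mm wide; open, the fingers measure 128 mm over their backs; the gripper's body (75 mm by 188 mm) begins 65 mm behind the grasp point.
Start: joints at [-1.263, 0.351, 1.652, -0, 1.139, -0.085], TCP at [210.545, -508.09, 243.633] pointing down, gripper open.
Joint ranges: [-2.75, 2.75], [-0.79, 2.1], [0.01, 2.65], [-1.57, 4.71], [0.07, 3.14], [-2.87, 2.87]. Speed limits (rad/s): [2.22, 2.22, 2.79, 3.14, 3.14, 3.14].

## Interface

Orientations are given as a unit quaternion [x, y, z, w].
In Python, from rig import state, cams, workorder gives the robot as it stands.
- The arm moves only by the tool servo_tool, never from a script. Its arguments are lists of equal length, an entry for each row: "delta_pos": the shift along the tool's x, y, z in m, a list of three; "turn": the turn, a rotation vector about the tool's x, y, z in degrees, a list of three. A call has 1 to 20 rows; each row is the pose to reach, as a shift and turn from the pose commanded when the call began, along the tool's axes at that moment; what a row does not reach only later rows make up. A row lasts 1/8 s, in which the tool goes at most 62.5 mm and 10.7 degrees, less where a joint would pass 70% of its speed; a pose out of reach is approached as far as the arm can. A call with a gripper value outside its range is refused whole. "fingers" is the opening, from 0 (shut) to 1 (fully open), set as the call begins (left out, the last holds). The fingers move at their own pace and stop on an object; the grip force is fixed at half the most. Time passes only in rows, so rows that repeat a pose let the fingers close. It gives the time, the measured TCP pose, the force, the opening and the grip force at its end, in the units of the state.
- state(): the state, without advancing time (a new reading comes with each control period).
- cams.grab_frame(name): name is "scene" or "top" or "wrist"; returns a dict with "frame" (480x640x3 uint8, red, green, blue), "camera_matrix" (3x3 intrinsics, pixels), "T" (4x4, takes a point from camera to world coordinates). Camera axes: x right, y down, z forward; pixel columns grow to the right and rows downward; lengths in mm; the calibration is good to about 2 mm. A picture is of the moment at which its call begins. There is no depth.
- workorder.job_done(): hands the job in; it is judged then, once.
The state is a dict: "clock": time; "joints": joint angles; "qvel": joint speeds; "joint_torque": joint torques, N m; "position": TCP position; "eef_rot": TCP orientation; "wrist_force": force on the tool from outside, world axes, zero at the start; "moment": the same for the moment, N m; "gripper_width": opening from 0.0 (shut) to 1.0 (fully open); "grasp_force": force on a finger pad.
Only numpy, scipy, OpenCV 4.12 (cv2) and the standard library are available. Lean on these libraries where they do the work, as an engineer would, in place of code of your own. Each camera call takes 0.05 s, during which the arm holds its last target. There are 200 camera calls.

## Task

Pick up the cart wheel and fit it on the hub of the blue axle stand: slide its bore over the centre spigot, turn it until its three holes meet the three studs, and push it gently down, without letting it drop, until it sits flush on the hub face. Feel your way and never lean hard on the hub; then let go and leave everything else on the bench where it is.

Things in the scene. Friction and masses are not known exactly. Their poses are not given: they have to be found in the camera images.
- wheel_centre (a point): Centre of the loose cart wheel on its axis, 30 mm above its underside; z up. 0.4 to 0.7 kg, lies flat. Black tyre 160 mm across, 28 mm high; inside it, level with the underside, a yellow disc 96 x 96 x 10 mm with three 10 mm through holes 32 mm from the axis, at 0, 120 and 240 degrees from this frame's +x (counter-clockwise seen from above): each third of a turn is alike.
- neck_top (a point): Top centre of the wheel's steel neck, 60 mm above the wheel's underside, 32 mm above the tyre. The neck is 40 x 40 mm square, its flats square to this frame's x and y axes (same as wheel_centre's): grip it across two opposite flats. A round 22 mm bore runs from here right down through neck and disc.
- wheel: The same wheel, origin on its axis at its underside (frame as wheel_centre's). It must be guided down, not dropped: it fails if the wheel moves faster than 0.3 m/s (a fall of about 5 mm) on the studs or close above the hub face.
- stand: Blue axle stand, fixed to the table; origin at the centre of its underside, z up. Base 130 x 130 x 12 mm, column 60 mm across, on top a white round hub 92 mm across. The wheel is flush when wheel_centre is 90 mm above this origin, on the stand's axis. Pushes to 25 N and turning moments to 0.5 N m are safe; it fails when contact forces on it, side forces of wedging included, add up to 75 N.
- hub_face (a point): Centre of the hub's flat top, 60 mm above the table. Three dark steel studs rise from it 32 mm from the axis, 120 degrees apart, 8 mm thick, 26 mm high (top 5 mm a cone narrowing to 3 mm). The hub is braked (3 N m) at an arbitrary angle that NO given pose tells (frame as the stand's): see it, or feel for it by turning the wheel with a light push on the stud tips until it sinks.
- spigot_tip (a point): Top centre of the hub's steel centre spigot, 20 mm in diameter, standing 50 mm above the hub face, its top 12 mm a cone narrowing to 8 mm. Three sprung balls in it, centred 5 mm above the hub face, meet the wheel's bore over the last 9 mm of travel: a steady push of 8 to 16 N in all, the wheel's weight included, gets it past them.
- nut_dish: steel dish 60 mm across, 16 mm high, with brass nuts fixed in it, standing between wheel and axle stand; not to be disturbed (origin at the centre of its underside)
- wrench: steel wrench on the left of the table; not to be disturbed (origin at the centre of its underside)
- screwdriver: screwdriver on the left of the table; not to be disturbed (origin at the centre of its underside)
- hammer: hammer on the right of the table; not to be disturbed (origin at the centre of its underside)
- grease_jar: white jar, green cap, 70 mm across, 70 mm high, at the back; not to be disturbed (origin at the centre of its underside)
- tape_measure: yellow tape measure, 65 x 35 x 60 mm, at the back; not to be disturbed (origin at the centre of its underside)
- bearing_race: steel ring 68 mm across, 18 mm high, at the back; not to be disturbed (origin at the centre of its underside)
Things that resemble listed ones, but are neither listed nor needed, are in the scene too. What is shaped like the stand but turquoise is not meant.

How it is judged:
By the outcome, as a careful person would: the job done as asked, in the order asked, and still so for the second after the job is handed in, with the robot touching nothing.
It also fails if it takes over 72 s, if anything falls off the work surface, if the arm or the gripper's body presses on something with over 40 N, if the wrist force passes 120 N, or if a joint passes its speed limit or range.

## Working session

There is one attempt and no reset: what is moved stays moved. The work goes in short steps, Python scripts to look and compute and a tool call to move; the robot and the scene stay as the last step left them, time stands still between calls to the robot, and variables do not carry over. Pictures are saved under pics/ and viewed, at most 10 in all, crops included, and the job is handed in when it is done.

Besides the shell and the picture viewer there is one more tool, called after "Request:" as name(argument=value, ...) on one line, values as JSON. servo_tool: Moves the arm, as the interface text tells. Its arguments: {"type":"object","properties":{"delta_pos":{"type":"array","items":{"type":"array","items":{"type":"number"}}},"turn":{"type":"array","items":{"type":"array","items":{"type":"number"}}},"fingers":{"type":"number"}},"required":["delta_pos","turn"]}

```bash
ls; mkdir -p pics
python3 - <<'E'
from rig import state,cams
import cv2,numpy as np
s=state();print(s)
for n in("scene","top"):
    f=cams.grab_frame(n);cv2.imwrite(f"pics/{n}0.png",f["frame"][:,:,::-1]);np.savez(f"pics/{n}0.npz",**f);print(n,f["camera_matrix"].tolist(),np.round(f["T"],3).tolist())
E
```

```text
pics
{'clock': 0.0, 'joints': array([-1.26259565e+00,  3.51232241e-01,  1.65245167e+00,  4.70599803e-07,
        1.13908385e+00, -8.46109386e-02]), 'qvel': array([0.00119737, 0.00018781, 0.00057688, 0.000893  , 0.00086702,
       0.00073784]), 'joint_torque': array([ 9.37843506e-04, -4.97318709e+01, -2.85253966e+01,  7.00534182e-02,
        2.57314125e-02, -1.10379938e-04]), 'position': array([ 210.45223486, -507.79152411,  243.09311377]), 'eef_rot': array([ 9.80774151e-01,  1.95145379e-01, -6.53368924e-05, -5.83913808e-04]), 'wrist_force': array([ 0.43990192, -0.38340322, -0.34821388]), 'moment': array([-0.03511068,  0.01568115,  0.03714555]), 'grasp_force': 0.0, 'gripper_width': 1.0006603943288097}
scene [[493.8262661468858, 0.0, 318.9010261187554], [0.0, 493.8262661468858, 241.1292385625751], [0.0, 0.0, 1.0]] [[-0.796, 0.457, -0.397, 1073.558], [0.606, 0.606, -0.516, 717.622], [0.005, -0.651, -0.759, 1132.491], [0.0, 0.0, 0.0, 1.0]]
top [[520.6415449034663, 0.0, 312.826048616296], [0.0, 520.6415449034663, 237.41197768300873], [0.0, 0.0, 1.0]] [[-0.01, -0.992, 0.126, 342.528], [-1.0, 0.012, 0.013, -8.344], [-0.014, -0.126, -0.992, 1323.629], [0.0, 0.0, 0.0, 1.0]]
```

View pics/top0.png

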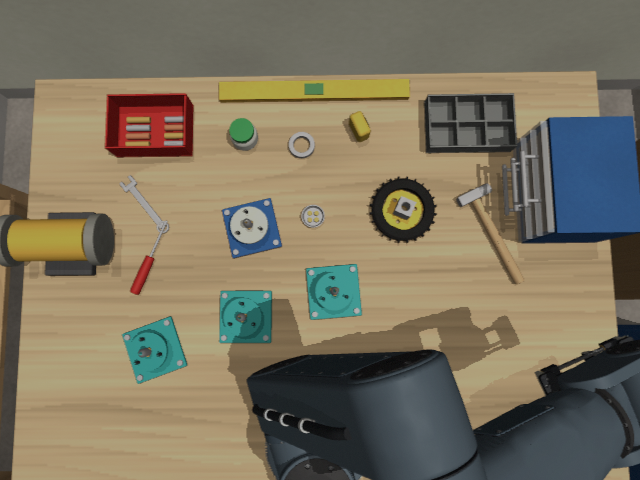

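View pics/scene0.png

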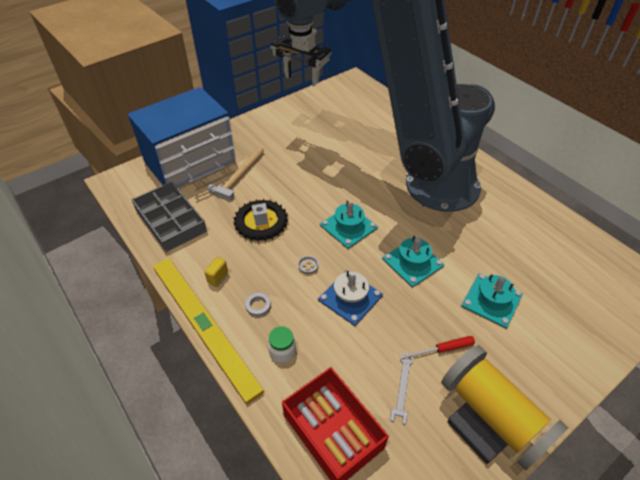

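The top view shows the wheel at about (403,209), the blue stand with its white hub at (249,225), and the nut dish between them at (312,216). The scene view agrees: wheel (261,219), stand (351,290).

```bash
cat > h.py <<'E'
import cv2,numpy as np
def ray(f,uv,z):
    K,T=f["camera_matrix"],f["T"];d=T[:3,:3]@np.linalg.solve(K,[uv[0],uv[1],1.]);o=T[:3,3]
    return o+d*(z-o[2])/d[2]
def proj(f,p):
    T=f["T"];c=T[:3,:3].T@(np.asarray(p,float)-T[:3,3]);q=f["camera_matrix"]@c;return q[:2]/q[2]
def blobs(m,amin=20):
    n,l,s,c=cv2.connectedComponentsWithStats(m.astype(np.uint8));return [(s[i],c[i],l==i) for i in range(1,n) if s[i][4]>=amin]
def rectify(f,c,z,half,ppm=3):
    # view of the plane z: world x up, world y left
    K,T=f["camera_matrix"],f["T"]
    w=np.array([[c[0]+a,c[1]+b] for a,b in((half,half),(half,-half),(-half,-half),(-half,half))])
    s=np.float32([proj(f,[*p,z]) for p in w]);n=2*half*ppm
    return cv2.warpPerspective(f["frame"],cv2.getPerspectiveTransform(s,np.float32([[0,0],[n,0],[n,n],[0,n]])),(n,n))
E
python3 - <<'E'
from h import *
f=dict(np.load("pics/top0.npz"));I=f["frame"].astype(int);hsv=cv2.cvtColor(f["frame"],cv2.COLOR_RGB2HSV)
def win(m,x0,x1,y0,y1):
    w=np.zeros_like(m);w[y0:y1,x0:x1]=m[y0:y1,x0:x1];return w
m=win(I.max(2)<60,362,445,170,250)
b=max(blobs(m),key=lambda b:b[0][4]);c=cv2.convexHull(np.argwhere(b[2])[:,::-1].astype(np.int32));e=cv2.fitEllipse(c);print("tyre",e,ray(f,e[0],20))
m=win((hsv[...,1]<40)&(hsv[...,2]>170),225,275,200,250)
for b in blobs(m): 
    c=cv2.convexHull(np.argwhere(b[2])[:,::-1].astype(np.int32));e=cv2.fitEllipse(c);print("white",b[0],e,ray(f,e[0],60))
m=win((hsv[...,0]>100)&(hsv[...,0]<125)&(hsv[...,1]>120)&(hsv[...,2]>60),215,290,190,265)
b=max(blobs(m),key=lambda b:b[0][4]);r=cv2.minAreaRect(np.argwhere(b[2])[:,::-1].astype(np.int32));print("base",r,ray(f,r[0],12))
m=win((hsv[...,1]<40)&(hsv[...,2]>120),385,425,190,225)
for b in blobs(m):
    r=cv2.minAreaRect(np.argwhere(b[2])[:,::-1].astype(np.int32));print("neck",b[0],r,ray(f,r[0],60))
g=f["frame"]
A=cv2.resize(g[165:255,355:450],(600,568),interpolation=cv2.INTER_CUBIC)
cv2.imwrite("pics/wh.png",A[:,:,::-1])
E
```

```text
tyre ((402.33624267578125, 209.55502319335938), (64.73193359375, 66.00786590576172), 117.10173797607422) [ 576.87924795 -219.35175741   20.        ]
white [231 207  36  36 769] ((248.66726684570312, 224.48141479492188), (35.24924087524414, 35.796775817871094), 47.75319290161133) [537.14055567 165.23260913  60.        ]
base ((251.15020751953125, 227.6309051513672), (49.381500244140625, 50.1226806640625), 76.60750579833984) [536.33388842 165.4369884   12.        ]
neck [395 197  21  20 197] ((405.3017272949219, 206.12933349609375), (16.675920486450195, 15.756773948669434), 23.198589324951172) [ 578.14630132 -220.42241868   60.        ]
```

Request:
servo_tool(delta_pos=[[0.05,-0.014,0],[0.1,-0.028,0],[0.15,-0.042,0],[0.2,-0.056,0],[0.25,-0.07,0],[0.3,-0.084,0],[0.35,-0.098,0],[0.4,-0.112,0],[0.449,-0.126,0],[0.449,-0.126,0],[0.449,-0.126,0]], turn=[[0,0,0],[0,0,0],[0,0,0],[0,0,0],[0,0,0],[0,0,0],[0,0,0],[0,0,0],[0,0,0],[0,0,0],[0,0,0]])

```text
clock: 1.48
position: [576.6, -220.0, 243.2]
eef_rot: [0.981, 0.195, -0.0, -0.0]
wrist_force: [-0.3, -0.6, -0.1]
gripper_width: 0.997
grasp_force: 0.0
```

Run:
```python
from rig import state,cams
import cv2,numpy as np
s=state();print(s['position'],s['eef_rot'],s['wrist_force'],s['joints'])
f=cams.grab_frame("wrist");cv2.imwrite("pics/w1.png",f["frame"][:,:,::-1]);np.savez("pics/w1.npz",**f);print(f["camera_matrix"].tolist(),np.round(f["T"],3).tolist())
```

```text
[ 576.61441989 -219.96983542  243.19345936] [ 9.80750055e-01  1.95266632e-01 -4.78056602e-04 -2.08825682e-04] [-0.25402222 -0.63035669 -0.09542606] [-4.39766957e-01  4.73822572e-01  1.46774442e+00 -2.49056402e-04
  1.20104285e+00  7.38060824e-01]
[[349.4064303937742, 0.0, 315.7580944514419], [0.0, 349.4064303937742, 240.7030829766917], [0.0, 0.0, 1.0]] [[0.382, -0.895, -0.23, 639.866], [-0.924, -0.37, -0.096, -193.115], [0.001, 0.249, -0.969, 383.513], [0.0, 0.0, 0.0, 1.0]]
```

View pics/w1.png

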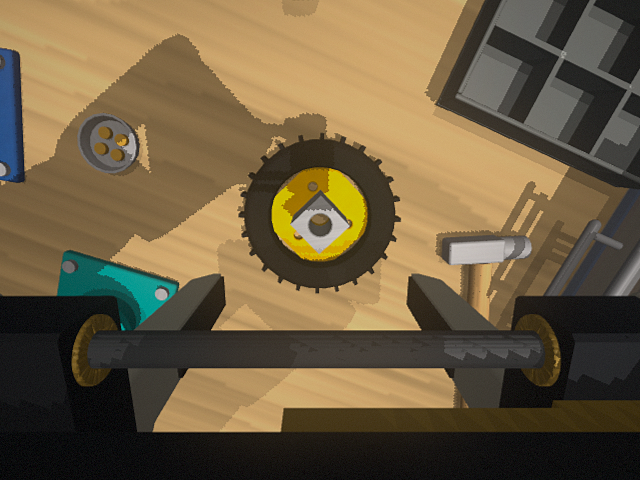

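The wrist view shows the wheel at (320,214), its grey square neck with corners near (320,192), (352,222), (290,222), bore at (320,225), and holes near (312,187), (298,236), (350,222).

Run:
```python
from h import *
f=dict(np.load("pics/w1.npz"));c=(577,-220)
R=rectify(f,c,60,45,5);D=rectify(f,c,10,45,5)
cv2.imwrite("pics/r1.png",np.hstack([R,D])[:,:,::-1][:, :, :].copy() if 0 else cv2.resize(np.hstack([R,D]),(800,400))[:,:,::-1])
hsv=cv2.cvtColor(f["frame"],cv2.COLOR_RGB2HSV)
W=np.zeros(hsv.shape[:2],bool);W[185:265,280:362]=1
m=W&(hsv[...,1]<70)&(hsv[...,2]>45)
for b in blobs(m,100):
    r=cv2.minAreaRect(np.argwhere(b[2])[:,::-1].astype(np.int32));p=[ray(f,q,60)[:2] for q in cv2.boxPoints(r)]
    print(b[0],np.round(p,1).tolist(),np.mean(p,0),[np.degrees(np.arctan2(*(p[(i+1)%4]-p[i])[::-1])) for i in range(4)],[np.linalg.norm(p[(i+1)%4]-p[i]) for i in range(4)])
```

```text
[ 291  190   59   63 1831] [[570.5, -192.9], [609.3, -210.3], [591.7, -250.0], [551.6, -233.2]] [ 580.75008909 -221.59029075] [np.float64(-24.133368608828242), np.float64(-113.85612183977904), np.float64(157.18707193999367), np.float64(64.78212333275957)] [np.float64(42.43225632719827), np.float64(43.49711101078741), np.float64(43.49666982311521), np.float64(44.506911514922585)]
```

View pics/r1.png

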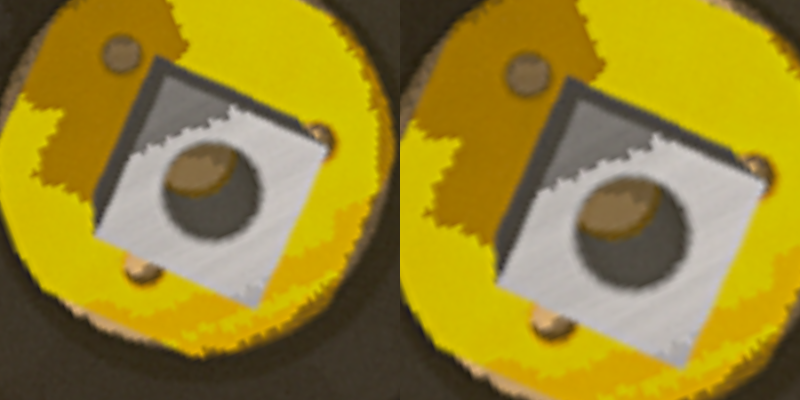

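The rectified views put the neck top centre near (579,-222), with its flats at −22.6° modulo 90 and holes at about 37° modulo 120. Next I'll look at the hub from the same height and yaw.

Request:
servo_tool(delta_pos=[[0.014,-0.046,0],[0.028,-0.093,0],[0.042,-0.139,0],[0.055,-0.185,0],[0.069,-0.232,0],[0.083,-0.278,0],[0.097,-0.325,0],[0.111,-0.371,0],[0.111,-0.371,0],[0.111,-0.371,0]], turn=[[0,0,0],[0,0,0],[0,0,0],[0,0,0],[0,0,0],[0,0,0],[0,0,0],[0,0,0],[0,0,0],[0,0,0]])

```text
clock: 2.78
position: [537.6, 164.2, 243.7]
eef_rot: [0.981, 0.195, -0.0, 0.0]
wrist_force: [-0.1, -0.1, 0.8]
gripper_width: 0.999
grasp_force: 0.0
```

Run:
```python
from rig import state,cams
from h import *
s=state();print(s['position'],s['eef_rot'],s['wrist_force'])
f=cams.grab_frame("wrist");np.savez("pics/w2.npz",**f);print(np.round(f["T"],3).tolist())
c=(537,165)
cv2.imwrite("pics/r2.png",np.hstack([rectify(f,c,110,60,4)[:480,:400],rectify(f,c,86,50,4)])[:,:,::-1])
hsv=cv2.cvtColor(f["frame"],cv2.COLOR_RGB2HSV)
for b in blobs((hsv[...,1]<40)&(hsv[...,2]>150),600): print(b[0],b[1],ray(f,b[1],60))
```

```text
[537.64768584 164.22390798 243.71216807] [ 9.80859273e-01  1.94717905e-01 -2.62333437e-05  1.55234248e-04] [-0.11155546 -0.13325392  0.79659394]
[[0.381, -0.896, -0.229, 600.79], [-0.925, -0.369, -0.096, 191.102], [0.001, 0.248, -0.969, 384.064], [0.0, 0.0, 0.0, 1.0]]Traceback (most recent call last):
  File "<stdin>", line 6, in <module>
    return _nx.concatenate(arrs, 1, dtype=dtype, casting=casting)
           ~~~~~~~~~~~~~~~^^^^^^^^^^^^^^^^^^^^^^^^^^^^^^^^^^^^^^^
ValueError: all the input array dimensions except for the concatenation axis must match exactly, but along dimension 0, the array at index 0 has size 480 and the array at index 1 has size 400
```

Run:
```python
from h import *
f=dict(np.load("pics/w2.npz"))
c=(537,165)
cv2.imwrite("pics/r2.png",np.hstack([rectify(f,c,60,50,4),rectify(f,c,86,50,4)])[:,:,::-1])
hsv=cv2.cvtColor(f["frame"],cv2.COLOR_RGB2HSV)
for b in blobs((hsv[...,1]<40)&(hsv[...,2]>150),600):
    e=cv2.fitEllipse(cv2.convexHull(np.argwhere(b[2])[:,::-1].astype(np.int32))); print(b[0],e,ray(f,e[0],60))
```

```text
[  61    1   59  136 1681] ((89.52766418457031, 69.58019256591797), (39.332611083984375, 144.4132537841797), 162.16165161132812) [589.78591693 394.07389379  60.        ]
[ 493   26   70   75 2120] ((527.3424682617188, 63.052345275878906), (65.70944213867188, 78.20207214355469), 31.935997009277344) [736.23920186  52.44585496  60.        ]
[ 269  186   96   86 4113] ((316.53851318359375, 224.60653686523438), (92.21463775634766, 96.62979888916016), 83.3611068725586) [539.01967394 164.35038562  60.        ]
[ 432  223   54   51 1003] ((458.64117431640625, 248.0771484375), (49.4412841796875, 54.99507141113281), 55.197479248046875) [569.83523083  28.99096402  60.        ]
```

View pics/r2.png

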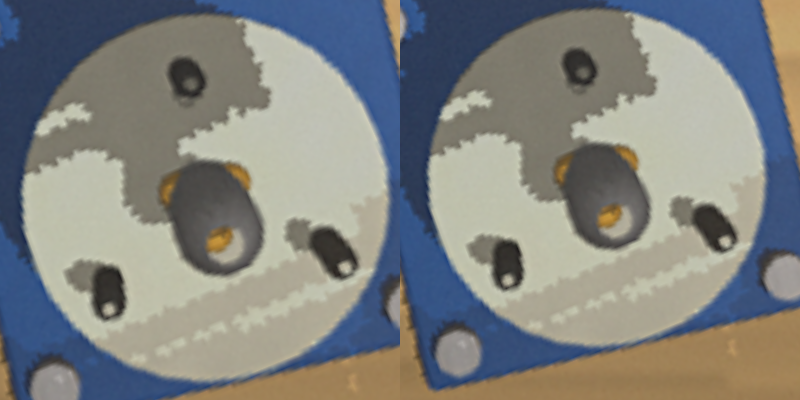

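The rectified hub views show the three dark studs with tips near (583,85), (510,282) and (728,243) in the right half, and the spigot near (606,200). I'll refine the angle from blob centroids.

Run:
```python
from h import *
f=dict(np.load("pics/w2.npz"));R=rectify(f,(537,165),73,50,4)
hsv=cv2.cvtColor(R,cv2.COLOR_RGB2HSV)
P=[]
for b in blobs((hsv[...,2]<75)&(hsv[...,1]<90),200):
    w=np.array([587-b[1][1]/4,215-b[1][0]/4]);r=np.hypot(*(w-[537.5,163.6]));print(b[0],w,r)
    if 24<r<40:P.append(w)
P=np.array(P);c=P.mean(0);d=P-c;print(c,np.hypot(*d.T),np.degrees(np.arctan2(d[:,1],d[:,0]))%120)
# wheel holes
f=dict(np.load("pics/w1.npz"));R=rectify(f,(579,-222),60,30,6);hsv=cv2.cvtColor(R,cv2.COLOR_RGB2HSV)
m=hsv[...,1]<70
m=cv2.morphologyEx(m.astype(np.uint8),cv2.MORPH_OPEN,np.ones((9,9)))
b=max(blobs(m),key=lambda b:b[0][4]);r=cv2.minAreaRect(np.argwhere(b[2])[:,::-1].astype(np.int32));print(r)
E=cv2.Canny(cv2.GaussianBlur(R,(0,0),2),30,80)
for l in cv2.HoughLinesP(E,1,np.pi/360,35,minLineLength=70,maxLineGap=15)[:,0]: print(l,np.degrees(np.arctan2(-(l[2]-l[0]),-(l[3]-l[1])))%90)
```

```text
[166  54  35  38 867] [569.05219146 169.42560554] 32.08548684526515
[ 166  155   60  104 1194] [539.15577889 168.01025963] 4.710837904719024
[ 302  218   44   47 1082] [527.65757856 134.62684843] 30.59929364876212
[  94  254   30   49 1011] [518.22997033 188.11795252] 31.184355685256932
[371 263  28  40 260] [517.875      120.50384615] 47.35418779085288
[ 31 339  40  29 221] [500.29638009 202.8699095 ] 54.094686677035064
[538.31324678 164.05680216] [31.20427486 31.2996077  31.34129783] [ 9.90723292 10.09625852  9.85095837]
((175.93917846679688, 170.4767608642578), (263.2510986328125, 258.1480712890625), 24.482484817504883)
[244 340 316 182] 65.50142580856624
[ 24 242 238 339] 65.61659022647348
[119   2 239  54] 66.5713071912546
[ 18 195 104   1] 66.0923395058275
[244 339 320 171] 65.65891006330749
[231  72 348 125] 65.62987994612617
[ 24 241  74 131] 65.55604521958347
[219  46 297  80] 66.44773632710535
[ 28 243 239 339] 65.53558974758104
[282 357 355 293] 41.241444314528
[ 35 159 104   4] 66.00322271143426
[ 25 240  58 168] 65.37643521383639
```

Request:
servo_tool(delta_pos=[[-0.014,0.046,0],[-0.028,0.093,0],[-0.042,0.139,0],[-0.055,0.185,0],[-0.069,0.232,0],[-0.083,0.279,0],[-0.097,0.325,0],[-0.11,0.372,0.02],[-0.11,0.372,0.06],[-0.11,0.372,0.1],[-0.11,0.372,0.14],[-0.11,0.372,0.14],[-0.11,0.372,0.14],[-0.11,0.372,0.14]], turn=[[0,0,-5],[0,0,-10],[0,0,-15],[0,0,-20],[0,0,-25],[0,0,-30],[0,0,-35],[0,0,-40],[0,0,-43.1],[0,0,-43.1],[0,0,-43.1],[0,0,-43.1],[0,0,-43.1],[0,0,-43.1]])

```text
clock: 4.58
position: [579.1, -221.0, 105.6]
eef_rot: [0.841, 0.542, 0.001, 0.001]
wrist_force: [0.2, -0.4, 0.5]
gripper_width: 1.001
grasp_force: 0.0
```

Run:
```python
from rig import state,cams
from h import *
s=state();q=s['eef_rot'];print(s['position'],q,np.degrees(2*np.arctan2(q[1],q[0])),s['joints'])
```

```text
[ 579.11933434 -221.01655823  105.6144899 ] [8.40634579e-01 5.41600815e-01 7.61977039e-04 1.21726557e-03] 65.58543585734796 [-4.39669461e-01  6.35546828e-01  1.57092994e+00  1.83752226e-06
  9.32243712e-01 -1.35560246e-02]
```

Request:
servo_tool(delta_pos=[[0,0,0.015],[0,0,0.03],[0,0,0.042],[0,0,0.0485],[0,0,0.0485],[0,0,0.0485]], turn=[[0,0,0],[0,0,0],[0,0,0],[0,0,0],[0,0,0],[0,0,0]])

```text
clock: 5.32
position: [578.6, -220.5, 55.4]
eef_rot: [0.841, 0.542, 0.0, 0.0]
wrist_force: [0.6, -0.2, 0.7]
gripper_width: 1.0
grasp_force: 0.0
```

Request:
servo_tool(delta_pos=[[0,0,0],[0,0,0],[0,0,0],[0,0,0],[0,0,0],[0,0,0],[0,0,0],[0,0,0]], turn=[[0,0,0],[0,0,0],[0,0,0],[0,0,0],[0,0,0],[0,0,0],[0,0,0],[0,0,0]], fingers=0)

```text
clock: 6.32
position: [578.6, -220.4, 55.2]
eef_rot: [0.841, 0.542, 0.0, 0.0]
wrist_force: [2.1, -0.2, -0.4]
gripper_width: 0.428
grasp_force: 30.0
```

Request:
servo_tool(delta_pos=[[0,0,-0.01],[0,0,-0.04],[0,0,-0.08],[0,0,-0.12],[0,0,-0.145],[0.024,-0.014,-0.145],[0.058,-0.034,-0.145],[0.096,-0.056,-0.145],[0.134,-0.079,-0.145],[0.173,-0.102,-0.145],[0.211,-0.124,-0.145],[0.249,-0.146,-0.145],[0.283,-0.166,-0.145],[0.312,-0.183,-0.145],[0.328,-0.193,-0.145],[0.335,-0.197,-0.145],[0.335,-0.197,-0.145],[0.335,-0.197,-0.145],[0.335,-0.197,-0.145]], turn=[[0,0,0],[0,0,0],[0,0,0],[0,0,0],[0,0,0],[0,0,2],[0,0,4],[0,0,7],[0,0,10],[0,0,13],[0,0,16],[0,0,19],[0,0,22],[0,0,24],[0,0,25.6],[0,0,25.6],[0,0,25.6],[0,0,25.6],[0,0,25.6]])

```text
clock: 8.7
position: [537.5, 165.4, 200.2]
eef_rot: [0.94, 0.342, -0.0, 0.0]
wrist_force: [-0.7, -0.9, -4.7]
gripper_width: 0.43
grasp_force: 30.0
```

Run:
```python
from rig import state,cams
from h import *
s=state();q=s['eef_rot'];print(s['position'],np.degrees(2*np.arctan2(q[1],q[0])),s['wrist_force'],s['moment'],s['grasp_force'])
t=cams.grab_frame("scene");w=cams.grab_frame("wrist");np.savez("pics/w3.npz",**w);np.savez("pics/s3.npz",**t)
cv2.imwrite("pics/m3.png",np.hstack([cv2.resize(t["frame"][120:360,230:470],(400,400)),cv2.resize(w["frame"],(400,300),interpolation=cv2.INTER_AREA) if 0 else cv2.resize(w["frame"][60:460,120:520],(400,400))])[:,:,::-1])
```

```text
[537.46737228 165.44458599 200.15111088] 39.96665083934243 [-0.66904731 -0.87207509 -4.69798163] [ 0.02439384 -0.01722213 -0.01327969] 29.992908239364624
```

View pics/m3.png

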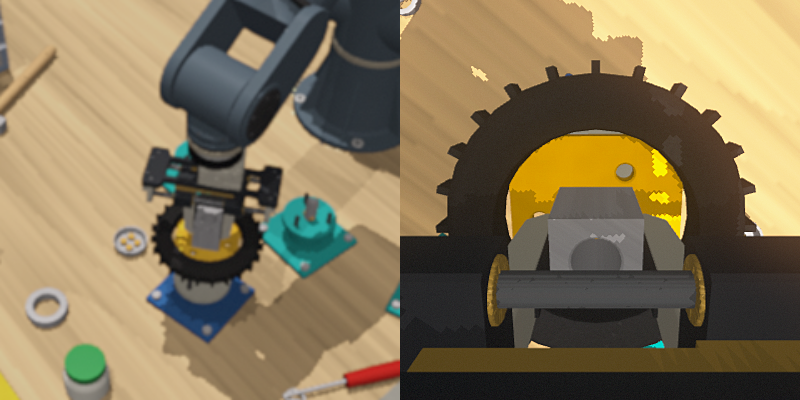

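The wheel is held level above the stand (weight about 4.7 N). In the wrist view the bore is at about full-frame (317,318). I'll use it to work out where the axis lies relative to the TCP.

Run:
```python
from h import *
f=dict(np.load("pics/w3.npz"))
a=np.radians(39.95);ux=np.array([np.cos(a),np.sin(a)]);uy=np.array([np.sin(a),-np.cos(a)])
tcp=np.array([537.47,165.44])
for n,uv in dict(bore=(317,316),frontL=(268,278),frontR=(363,278)).items():
    p=ray(f,uv,205)[:2];print(n,p,(p-tcp)@ux,(p-tcp)@uy)
# camera-TCP consistency for the empty views
for n,p in (("w1",(576.61,-219.97)),("w2",(537.65,164.22))):
    g=dict(np.load(f"pics/{n}.npz"));print(n,g["T"][:2,3]-p)
print(f["T"][:2,3]-tcp)
```

```text
bore [538.28644534 166.30751437] 1.1829384948135244 -0.1407859773991003
frontL [538.45590922 192.76478244] 18.301561315639248 -20.314246378018698
frontR [563.53493814 162.75540425] 18.257684653131122 18.794813261734518
w1 [63.25555169 26.85473613]
w2 [63.14026094 26.88206912]
[52.28407145 44.88812682]
```

Request:
servo_tool(delta_pos=[[0,0,0.01],[0,0,0.02],[0,0,0.028],[0,0,0.034],[0,0,0.038],[0,0,0.042],[0,0,0.042],[0,0,0.042]], turn=[[0,0,0],[0,0,0],[0,0,0],[0,0,0],[0,0,0],[0,0,0],[0,0,0],[0,0,0]])

```text
clock: 9.8
position: [537.5, 166.1, 158.3]
eef_rot: [0.94, 0.342, 0.0, 0.0]
wrist_force: [-0.9, -0.1, -3.5]
gripper_width: 0.427
grasp_force: 30.0
```

Request:
servo_tool(delta_pos=[[0,0,0.001],[0,0,0.002],[0,0,0.003],[0,0,0.004],[0,0,0.004]], turn=[[0,0,0],[0,0,0],[0,0,0],[0,0,0],[0,0,0]])

```text
clock: 10.42
position: [537.6, 166.0, 154.2]
eef_rot: [0.94, 0.342, 0.0, 0.0]
wrist_force: [0.4, -1.4, -4.1]
gripper_width: 0.427
grasp_force: 30.0
```

Request:
servo_tool(delta_pos=[[0,0,0.001],[0,0,0.002],[0,0,0.003],[0,0,0.004],[0,0,0.004]], turn=[[0,0,0],[0,0,0],[0,0,0],[0,0,0],[0,0,0]])

```text
clock: 11.05
position: [538.1, 165.7, 150.3]
eef_rot: [0.94, 0.342, 0.001, 0.001]
wrist_force: [3.8, -3.3, -2.0]
gripper_width: 0.428
grasp_force: 30.0
```

Request:
servo_tool(delta_pos=[[0,0.0004,0],[0,0.0008,0],[0,0.0008,0]], turn=[[0,0,0],[0,0,0],[0,0,0]])

```text
clock: 11.42
position: [538.1, 165.5, 150.2]
eef_rot: [0.94, 0.342, 0.0, 0.0]
wrist_force: [3.7, -2.6, -3.2]
gripper_width: 0.43
grasp_force: 30.0
```

Run:
```python
from rig import state
s=state();print(s['position'],s['wrist_force'],s['moment'])
```

```text
[538.07640546 165.53407275 150.17120874] [ 3.74131923 -2.5518922  -3.21170003] [-0.44045016 -0.86574494  0.05359448]
```

Request:
servo_tool(delta_pos=[[0.0001,0.0005,0],[0.0002,0.001,0],[0.0002,0.001,0]], turn=[[0,0,0],[0,0,0],[0,0,0]])

```text
clock: 11.8
position: [538.1, 164.9, 149.8]
eef_rot: [0.94, 0.342, -0.001, -0.0]
wrist_force: [-0.1, 1.0, -5.2]
gripper_width: 0.428
grasp_force: 30.0
```

Request:
servo_tool(delta_pos=[[0,0.0005,0],[0,0.0005,0.001],[0,0.0005,0.002],[0,0.0005,0.003],[0,0.0005,0.004],[0,0.0005,0.004]], turn=[[0,0,0],[0,0,0],[0,0,0],[0,0,0],[0,0,0],[0,0,0]])

```text
clock: 12.55
position: [539.0, 164.5, 146.0]
eef_rot: [0.94, 0.342, -0.0, -0.0]
wrist_force: [-0.5, 0.9, -4.7]
gripper_width: 0.429
grasp_force: 30.0
```

Request:
servo_tool(delta_pos=[[0,0,0.001],[0,0,0.002],[0,0,0.003],[0,0,0.004],[0,0,0.005],[0,0,0.006],[0,0,0.006]], turn=[[0,0,0],[0,0,0],[0,0,0],[0,0,0],[0,0,0],[0,0,0],[0,0,0]])

```text
clock: 13.42
position: [539.0, 164.5, 140.0]
eef_rot: [0.94, 0.342, -0.0, -0.0]
wrist_force: [-0.6, 0.4, -5.2]
gripper_width: 0.423
grasp_force: 30.0
```

Request:
servo_tool(delta_pos=[[0,0,0.0005],[0,0,0.001],[0,0,0.0015],[0,0,0.002],[0,0,0.002]], turn=[[0,0,0],[0,0,0],[0,0,0],[0,0,0],[0,0,0]])

```text
clock: 14.05
position: [539.0, 164.5, 138.1]
eef_rot: [0.94, 0.342, -0.0, -0.0]
wrist_force: [-0.0, -0.8, -4.0]
gripper_width: 0.424
grasp_force: 30.0
```

Request:
servo_tool(delta_pos=[[0,0,0.0005],[0,0,0.001],[0,0,0.0015],[0,0,0.002],[0,0,0.0025],[0,0,0.003],[0,0,0.003]], turn=[[0,0,0],[0,0,0],[0,0,0],[0,0,0],[0,0,0],[0,0,0],[0,0,0]])

```text
clock: 14.92
position: [539.0, 164.5, 135.1]
eef_rot: [0.94, 0.342, -0.0, -0.0]
wrist_force: [0.4, -0.0, -4.4]
gripper_width: 0.425
grasp_force: 30.0
```

Run:
```python
from rig import state
s=state();print(s['position'],s['wrist_force'],s['moment'])
```

```text
[538.98461196 164.47618024 135.0888091 ] [ 0.37286442 -0.01089805 -4.35309878] [-0.01706342 -0.0326266   0.03497756]
```

Request:
servo_tool(delta_pos=[[0,0,0.001],[0,0,0.002],[0,0,0.003],[0,0,0.004],[0,0,0.004]], turn=[[0,0,0],[0,0,0],[0,0,0],[0,0,0],[0,0,0]])

```text
clock: 15.55
position: [539.0, 164.5, 131.0]
eef_rot: [0.94, 0.342, -0.0, -0.0]
wrist_force: [0.1, -0.6, -5.0]
gripper_width: 0.426
grasp_force: 30.0
```

Request:
servo_tool(delta_pos=[[0,0,0.001],[0,0,0.002],[0,0,0.003],[0,0,0.004],[0,0,0.004]], turn=[[0,0,0],[0,0,0],[0,0,0],[0,0,0],[0,0,0]])

```text
clock: 16.18
position: [538.9, 164.4, 127.0]
eef_rot: [0.94, 0.342, -0.0, -0.0]
wrist_force: [0.1, 0.2, -5.3]
gripper_width: 0.432
grasp_force: 30.0
```

Request:
servo_tool(delta_pos=[[0,0,0.0007],[0,0,0.0014],[0,0,0.002],[0,0,0.0026],[0,0,0.003],[0,0,0.003]], turn=[[0,0,0],[0,0,0],[0,0,0],[0,0,0],[0,0,0],[0,0,0]])

```text
clock: 16.92
position: [539.0, 164.5, 124.1]
eef_rot: [0.94, 0.342, -0.0, -0.0]
wrist_force: [-0.1, 0.9, -4.5]
gripper_width: 0.431
grasp_force: 30.0
```

Request:
servo_tool(delta_pos=[[0,0,0.0005],[0,0,0.001],[0,0,0.0015],[0,0,0.002],[0,0,0.002]], turn=[[0,0,0],[0,0,0],[0,0,0],[0,0,0],[0,0,0]])

```text
clock: 17.55
position: [539.2, 164.5, 122.5]
eef_rot: [0.94, 0.342, 0.0, 0.0]
wrist_force: [-0.3, 0.2, 1.0]
gripper_width: 0.427
grasp_force: 30.0
```

Request:
servo_tool(delta_pos=[[0,0,0.0005],[0,0,0.001],[0,0,0.0015],[0,0,0.0015]], turn=[[0,0,0],[0,0,0],[0,0,0],[0,0,0]])

```text
clock: 18.05
position: [539.5, 164.6, 121.3]
eef_rot: [0.94, 0.342, 0.001, 0.0]
wrist_force: [-0.4, 1.6, 5.2]
gripper_width: 0.427
grasp_force: 30.0
```

Request:
servo_tool(delta_pos=[[0,0,0.0005],[0,0,0.001],[0,0,0.0015],[0,0,0.0015]], turn=[[0,0,0],[0,0,0],[0,0,0],[0,0,0]])

```text
clock: 18.55
position: [539.1, 164.5, 119.0]
eef_rot: [0.94, 0.342, 0.0, 0.0]
wrist_force: [1.5, 0.4, -0.0]
gripper_width: 0.424
grasp_force: 30.0
```

Request:
servo_tool(delta_pos=[[0,0,0.0005],[0,0,0.001],[0,0,0.0015],[0,0,0.002],[0,0,0.002]], turn=[[0,0,0],[0,0,0],[0,0,0],[0,0,0],[0,0,0]])

```text
clock: 19.18
position: [538.9, 164.4, 117.0]
eef_rot: [0.94, 0.342, -0.0, -0.0]
wrist_force: [0.2, 1.3, -0.2]
gripper_width: 0.428
grasp_force: 30.0
```

Request:
servo_tool(delta_pos=[[0,0,0.0004],[0,0,0.0008],[0,0,0.0012],[0,0,0.0012]], turn=[[0,0,0],[0,0,0],[0,0,0],[0,0,0]])

```text
clock: 19.68
position: [538.9, 164.4, 115.8]
eef_rot: [0.94, 0.342, -0.0, -0.0]
wrist_force: [1.2, -0.0, -0.6]
gripper_width: 0.425
grasp_force: 30.0
```

Request:
servo_tool(delta_pos=[[0,0,0.0003],[0,0,0.0006],[0,0,0.0008],[0,0,0.0008]], turn=[[0,0,0],[0,0,0],[0,0,0],[0,0,0]])

```text
clock: 20.18
position: [539.0, 164.4, 115.1]
eef_rot: [0.94, 0.342, -0.0, -0.0]
wrist_force: [0.3, 0.7, 1.2]
gripper_width: 0.429
grasp_force: 30.0
```

Request:
servo_tool(delta_pos=[[0,0,0.0003],[0,0,0.0006],[0,0,0.0006]], turn=[[0,0,0],[0,0,0],[0,0,0]])

```text
clock: 20.55
position: [539.0, 164.5, 115.1]
eef_rot: [0.94, 0.342, 0.0, -0.0]
wrist_force: [-2.8, -0.5, 8.2]
gripper_width: 0.429
grasp_force: 30.0
```

Request:
servo_tool(delta_pos=[[0,0,0],[0,0,0],[0,0,0],[0,0,0],[0,0,0],[0,0,0]], turn=[[0,0,0],[0,0,0],[0,0,0],[0,0,0],[0,0,0],[0,0,0]], fingers=1)

```text
clock: 21.3
position: [539.0, 164.4, 114.5]
eef_rot: [0.94, 0.342, 0.0, -0.0]
wrist_force: [-0.9, -0.4, 0.5]
gripper_width: 0.989
grasp_force: 0.0
```

Request:
servo_tool(delta_pos=[[0,0,-0.01],[0,0,-0.03],[0,0,-0.06],[0,0,-0.1],[0,0,-0.14],[0,0,-0.16],[0,0,-0.16],[0,0,-0.16]], turn=[[0,0,0],[0,0,0],[0,0,0],[0,0,0],[0,0,0],[0,0,0],[0,0,0],[0,0,0]])

```text
clock: 22.3
position: [538.6, 164.4, 273.7]
eef_rot: [0.94, 0.342, -0.001, -0.0]
wrist_force: [-0.3, -1.0, -0.9]
gripper_width: 1.0
grasp_force: 0.0
```

Run:
```python
from rig import state,cams
from h import *
t=cams.grab_frame("scene");w=cams.grab_frame("wrist")
cv2.imwrite("pics/m4.png",np.hstack([cv2.resize(t["frame"][180:360,260:440],(400,400)),w["frame"][60:460,120:520]])[:,:,::-1])
```

```text
(no output)
```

View pics/m4.png

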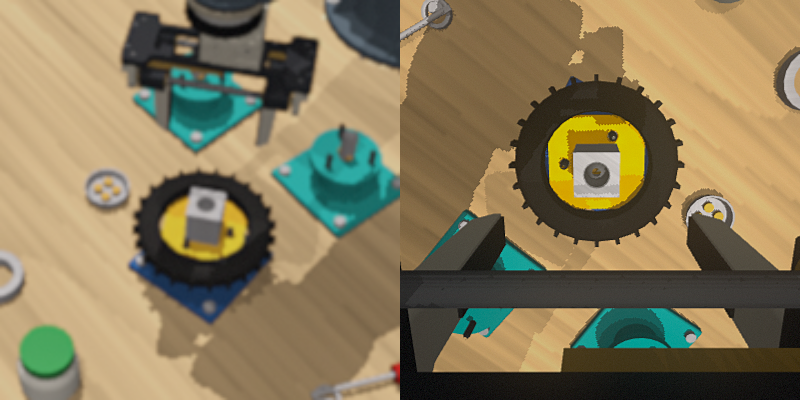

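The wheel sits level on the hub, with the spigot centred in the bore at (597,174) and studs visible in the holes at (612,136) and (563,163). The gripper is clear and the dish hasn't moved.

```bash
python3 -c "
from rig import workorder;print(workorder.job_done())"
```

```text
the job is handed in; nothing more can be done
None
```

The wheel is on the blue stand's hub with its holes over the three studs, sitting flush as far as height, push force and the last picture show; the gripper has let go, and I handed the job in at about 22 s.

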